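# Set the stop height of a press tool with two spacers

### The arm

A 6-joint arm with a two-finger parallel gripper is mounted at the origin on the work surface. World frame = base frame: x ahead of the robot, y to its left, z up, the work surface at z = 0. Lengths are in m, angles in rad, forces in N, time in s.
With the tool pointing down it reaches from about 0.35 to 0.975 m from the base axis. Payload 7.1 kg.
Tool frame: the origin (TCP) lies at the very end of the fingers, on their centre line; the grasp point (between the pads) lies behind it (robot.grip_depth is the z of the grasp point in the tool frame, in m); z points along the fingers, y is the direction in which the jaws open and shut (so a half turn about z gives the same grasp; the last joint's range is limited). The gripper opens to 88 mm and grips with 3 to 60 N. Pads are 20 mm wide; open, the fingers measure 115 mm over their backs; the gripper's body (75 mm by 178 mm) begins 61 mm behind the grasp point.
Start: joints at [1.105, 0.423, 1.63, -0, 1.089, -0.019], TCP at [0.27, 0.564, 0.223] pointing down, gripper open.
Joint ranges: [-3, 3], [-0.9, 2.11], [0.09, 2.58], [-1.31, 4.45], [0.11, 2.69], [-2.54, 2.54]. Speed limits (rad/s): [2.39, 2.39, 3.01, 3.14, 3.14, 3.14].

### API

Orientations are given as a 3x3 rotation matrix whose columns are the frame's x, y, z axes.
In Python, from bench import robot, cams, workorder gives the robot as it stands.
- The arm moves only by the tool servo_tool, never from a script. Its argument "commands" is a list of rows, each an object with "angular": the turn, a rotation vector about the tool's x, y, z in rad, a list of three; "offset": the shift along the tool's x, y, z in m, a list of three; "claw": the closure, from 0 (fully open) to 1 (shut). In form: [{"angular": [rx, ry, rz], "offset": [tx, ty, tz], "claw": claw}, ...]. A call has 1 to 20 rows; each row shifts and turns the commanded pose from where the row before left it, along the tool's axes as they then stand; what a row does not reach is not made up. A row lasts 1/12 s, in which the tool goes at most 41.7 mm and 7.16 degrees, less where a joint would pass 70% of its speed; a pose out of reach is approached as far as the arm can. A call is refused whole if a number of a shift passes 0.0417 or a number of a turn 0.125, either way. A call with a gripper value outside its range is refused whole. The fingers move at their own pace and stop on an object; "squeeze" is the grip in N (left out, the last holds). Time passes only in rows, so rows that do not move let the fingers close. It gives the time, the measured TCP pose, the force and the opening at its end, in the units of the state.
- robot.read_state(): the state, without advancing time (a new reading comes with each control period).
- cams.capture(name): name is "side" or "top"; returns a dict with "image" (480x640x3 uint8, red, green, blue), "fx", "fy", "cx", "cy" (pixels), "k1" (the pictures are not rectified: a ray, as slopes to the right and down, at radius r is drawn at 1 + k1 r^2 times it, then the intrinsics apply), "xyz" and "attitude" of the camera in the world. Camera axes: x right, y up, looking along -z (the intrinsics and any distortion apply to the point x, -y, -z); pixel columns grow to the right and rows downward; lengths in m; the calibration is good to about 2 mm. A picture is of the moment at which its call begins. There is no depth.
- workorder.job_done(): hands the job in, once; it reports no verdict.
The state is a dict: "clock": time; "joints": joint angles; "qd": joint speeds; "tau": joint torques, N m; "ee_pos": TCP position; "eef_rot": TCP orientation; "force": force on the tool from outside, world axes, zero at the start; "moment": the same for the moment, N m; "finger_gap": opening from 0.0 (shut) to 1.0 (fully open).
Only numpy, scipy, OpenCV 4.12 (cv2) and the standard library are available. Lean on these libraries where they do the work, as an engineer would, in place of code of your own. Each camera call takes 0.05 s, during which the arm holds its last target. There are 200 camera calls.

### The job

Set the stop height of the press tool for the next batch: thread the thick blue spacer onto the steel stop post first, right down onto the plate, then the thin red spacer on top of it, lying flat on the blue one. The green spacer of middle thickness is not needed: leave it where it lies.

Things in the scene. Friction and masses are not known exactly. Their poses are not given: they have to be found in the camera images.
- post_seat (a point): Foot of the press tool's fixed steel stop post, on its axis at the top of the aluminium plate. Post: upright pin, 14 mm diameter, 50 mm high from here, last 9 mm tapering to 6 mm. Plate: 15 mm thick, lying on the bench, reaching 60 mm either way along x, 55 mm along +y, 135 mm along -y; on it a black block 25 mm high, 75 to 125 mm from the post along -y. z up, x and y along the plate's edges.
- spacer_thick: The thick blue spacer, a rigid metal ring lying flat on the bench: outer diameter 48 mm, bore 28 mm, thickness 26 mm, about 85 g. Origin: centre of its underside; z up along its axis.
- spacer_thin: The thin red spacer, a rigid metal ring lying flat on the bench: outer diameter 48 mm, bore 28 mm, thickness 11 mm, about 36 g. Origin: centre of its underside; z up along its axis.
- spacer_medium: The green spacer, a rigid metal ring lying flat on the bench, not to be used: outer diameter 48 mm, bore 28 mm, thickness 18 mm. Origin: centre of its underside; z up along its axis.

How it is judged:
By the outcome, as a careful person would: the job done as asked, in the order asked, and still so for the second after the job is handed in, with the robot touching nothing.
It also fails if it takes over 58 s, if anything falls off the work surface, if the arm or the gripper's body presses on something with over 40 N, if the wrist force passes 120 N, or if a joint passes its speed limit or range.

## Working session

There is one attempt and no reset: what is moved stays moved. The work goes in short steps, Python scripts to look and compute and a tool call to move; the robot and the scene stay as the last step left them, time stands still between calls to the robot, and variables do not carry over. Pictures are saved under pics/ and viewed, about 8 in all and at most 12, crops included, and the job is handed in when it is done.

Besides the shell and the picture viewer there is one more tool, called after "Emit:" in YAML: its name, and indented under it one key for each argument. servo_tool: Moves the arm, as the interface text tells. Its arguments: {"type":"object","properties":{"commands":{"type":"array","items":{"type":"object","properties":{"angular":{"type":"array","items":{"type":"number"}},"offset":{"type":"array","items":{"type":"number"}},"claw":{"type":"number"}}}},"squeeze":{"type":"number"}},"required":["commands"]}

```bash
mkdir -p pics; ls
python3 - <<'E'
from bench import robot,cams
import cv2,numpy as np
s=robot.read_state();print(s, robot.grip_depth)
for n in("top","side"):
    c=cams.capture(n);cv2.imwrite(f"pics/{n}0.png",c["image"][:,:,::-1]);print({k:v for k,v in c.items() if k!="image"})
E
```

```text
pics
{'clock': 0.0, 'joints': array([ 1.10496363e+00,  4.23847037e-01,  1.63066621e+00, -9.37874080e-06,
        1.08858812e+00, -1.89892341e-02]), 'qd': array([-8.40895359e-04,  9.71198843e-04,  5.40779186e-04, -6.36816219e-05,
       -1.64186572e-03, -8.72414569e-04]), 'tau': array([ 1.62019307e-03, -5.44639170e+01, -2.73663068e+01,  6.45788689e-02,
        2.28939706e-02, -8.54388918e-05]), 'ee_pos': array([0.26980516, 0.56316317, 0.22190717]), 'eef_rot': array([[-9.01817473e-01,  4.32116647e-01, -6.70239328e-04],
       [ 4.32117166e-01,  9.01816460e-01, -1.35168722e-03],
       [ 2.03463092e-05, -1.50859707e-03, -9.99998862e-01]]), 'force': array([ 1.11470776,  0.54414778, -0.62673171]), 'moment': array([-0.03636342, -0.01268078, -0.023299  ]), 'finger_gap': 1.0036408705880246} -0.0187
{'fx': 482.07479448390836, 'fy': 482.07479448390836, 'cx': 316.5599230217656, 'cy': 251.78529495279435, 'k1': -0.07699458578346473, 'xyz': array([0.40768467, 0.06097666, 0.90132165]), 'attitude': array([[-0.02925635,  0.99028224, -0.13596009],
       [-0.99907082, -0.02466343,  0.03534425],
       [ 0.03164754,  0.1368678 ,  0.99008365]])}
{'fx': 434.1130537760481, 'fy': 434.1130537760481, 'cx': 322.1783790656791, 'cy': 222.65849362195416, 'k1': -0.10480299296680233, 'xyz': array([0.48203751, 0.5293283 , 0.45119725]), 'attitude': array([[-0.99560935,  0.04406738, -0.08258378],
       [-0.09116953, -0.65647974,  0.74881404],
       [-0.0212163 ,  0.75305539,  0.65761497]])}
```

View pics/top0.png

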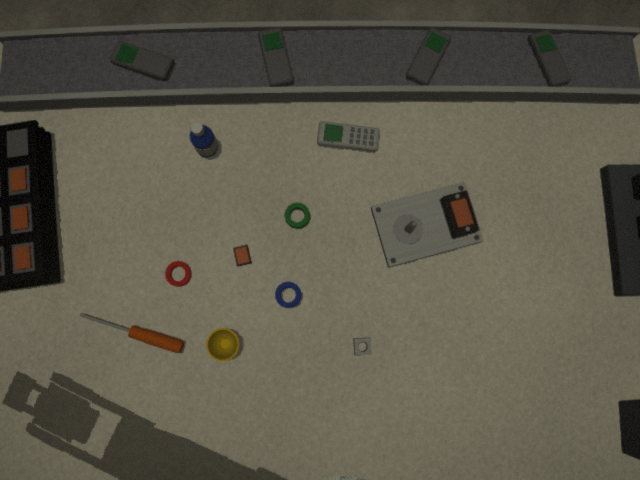

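View pics/side0.png

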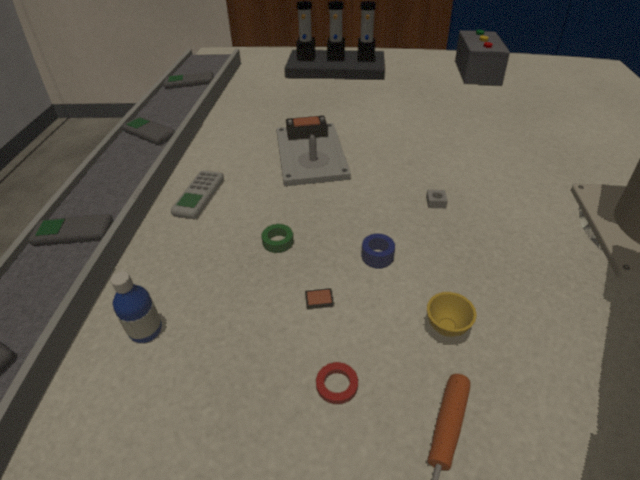

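The top view shows blue at (289,295), red at (178,273), green at (297,215) and the post foot at about (409,230). The side view shows blue at (378,250), red at (337,382) and the post tip at about (312,137). Next I'll fit the rings and enlarge the plate.

```bash
cat > h.py <<'E'
import numpy as np,cv2
from scipy.optimize import least_squares
from bench import robot,cams
def proj(c,P):
    p=(np.atleast_2d(P)-c["xyz"])@c["attitude"]
    s=np.c_[p[:,0]/-p[:,2],-p[:,1]/-p[:,2]]
    s=s*(1+c["k1"]*(s**2).sum(1,keepdims=True))
    return np.c_[c["fx"]*s[:,0]+c["cx"],c["fy"]*s[:,1]+c["cy"]]
def mask(c,col):
    r,g,b=[c["image"][...,i].astype(int) for i in range(3)]
    if col=="blue": return ((b>1.5*r)&(b>1.5*g)&(b>35)).astype(np.uint8)
    if col=="red": return ((r>2.2*g)&(r>2.2*b)&(g<1.35*b+5)&(r>50)).astype(np.uint8)
    return ((g>1.5*r)&(g>1.3*b)&(g>35)).astype(np.uint8)
def cen(h):
    m=cv2.moments(cv2.convexHull(h.astype(np.float32).reshape(-1,1,2)));return np.array([m["m10"],m["m01"]])/m["m00"],m["m00"]
def hullpts(x,y,z,t,R=.024):
    a=np.linspace(0,2*np.pi,60);o=0*a
    return np.vstack([np.c_[x+R*np.cos(a),y+R*np.sin(a),o+z+k] for k in(0,t)])
def ring(cs,col,near,z,t):
    """near: pixel per camera; returns x,y and residuals px"""
    obs=[]
    for c,n in zip(cs,near):
        k,l,st,ce=cv2.connectedComponentsWithStats(mask(c,col))
        ok=[i for i in range(1,k) if st[i,4]>60]
        i=min(ok,key=lambda i:np.hypot(*(ce[i]-n)))
        v,u=np.nonzero(l==i);obs.append(cen(np.c_[u,v]));
    f=lambda p:np.concatenate([cen(proj(c,hullpts(p[0],p[1],z,t)))[0]-o[0] for c,o in zip(cs,obs)])
    r=least_squares(f,[.45,.1]);
    return r.x,r.fun,[(o[1],cen(proj(c,hullpts(*r.x,z,t)))[1]) for c,o in zip(cs,obs)]
E
python3 - <<'E'
from h import *
cs=[cams.capture(n) for n in("top","side")]
np.set_printoptions(precision=4,suppress=True)
for col,n,t in(("blue",[(289,295),(378,250)],.026),("red",[(178,273),(337,382)],.011),("green",[(297,215),(278,238)],.018)):
    print(col,*ring(cs,col,n,0,t))
a=cv2.resize(cs[0]["image"][175:275,360:490],None,fx=5,fy=5,interpolation=cv2.INTER_CUBIC)[:,:,::-1]
cv2.imwrite("pics/a.png",np.clip(a*1.6,0,255))
a=cv2.resize(cs[1]["image"][105:195,260:360],None,fx=6,fy=6,interpolation=cv2.INTER_CUBIC)[:,:,::-1]
cv2.imwrite("pics/b.png",np.clip(a*1.6,0,255))
E
```

```text
blue [0.452  0.0799] [ 2.319  -0.1899 -0.0625  2.8368] [(463.5, 559.2245643180795), (509.5, 1050.463968331227)]
red [0.4974 0.2877] [ 0.3148 -0.4004  0.208   0.2079] [(453.5, 558.7745061479509), (1172.5, 1544.3260938622989)]
green [0.6023 0.0612] [ 1.5235 -0.6889  0.4896  1.8264] [(452.0, 548.1693018479273), (440.5, 825.8288087926339)][ WARN:0@3.504] global loadsave.cpp:1063 imwrite_ Unsupported depth image for selected encoder is fallbacked to CV_8U.
```

View pics/a.png

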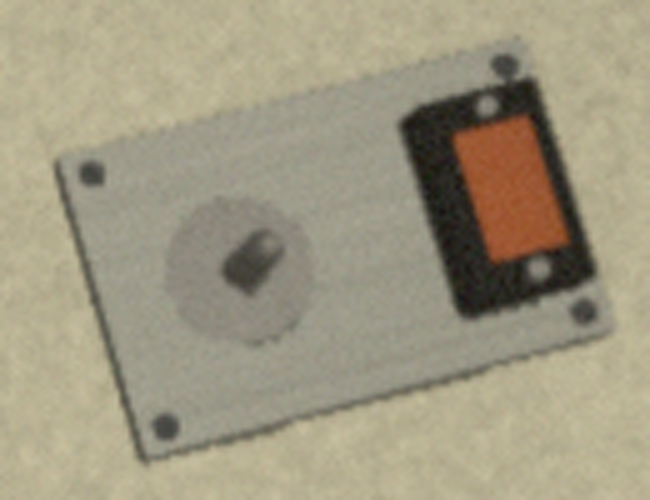

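View pics/b.png

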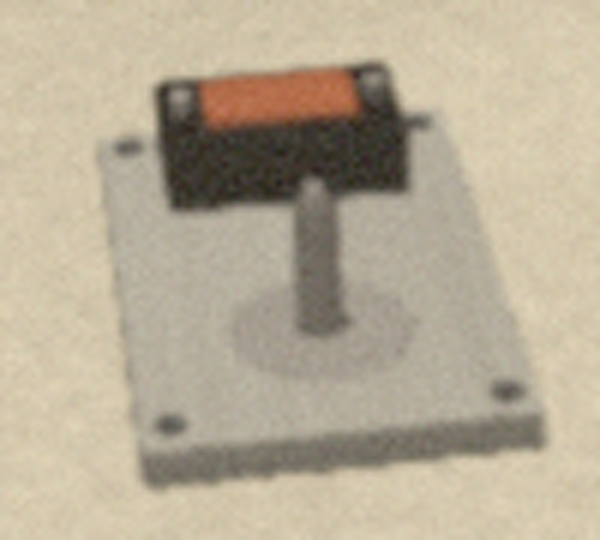

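The top crop gives plate corners at about (371,206), (464,183), (482,240) and (388,266), with the post tip at (414,223). The side crop gives the tip at (312,135) and the foot at (313.5,159). My ring masks are too tight, so I'll loosen them and fit the plate.

```bash
python3 - <<'E'
s=open('h.py').read()
i=s.index("def mask");j=s.index("def cen")
s=s[:i]+'''def mask(c,col):
    r,g,b=[x.astype(float) for x in cv2.split(cv2.GaussianBlur(c["image"],(3,3),0))]
    if col=="blue": m=(b>1.02*r)&(b>1.02*g)
    elif col=="red": m=(r>1.75*g)&(r>1.6*b)&(g<1.8*b+6)
    else: m=(g>1.12*r)&(g>1.05*b)
    return m.astype(np.uint8)
'''+s[j:]
open('h.py','w').write(s)
E
python3 - <<'E'
from h import *
cs=[cams.capture(n) for n in("top","side")]
np.set_printoptions(precision=4,suppress=True)
for col,n,t in(("blue",[(289,295),(378,250)],.026),("red",[(178,273),(337,382)],.011),("green",[(297,215),(278,238)],.018)):
    for q in (cs,cs[:1],cs[1:]):
        m=0 if q is not cs[1:] else 1
        nn=n if len(q)==2 else (n[:1] if q[0] is cs[0] else n[1:])
        print(col,*ring(q,col,nn,0,t))
M=np.array([[.06,.055,0],[-.06,.055,0],[-.06,-.135,0],[.06,-.135,0],[0,0,.05],[0,0,0]])
T=np.array([[371.2,206.6],[388.2,266.2],[482.4,240.2],[463.6,182.6],[413.6,223.2],[407.8,229.4]])
S=np.array([[283.2,179.9],[350.4,173.8],[332.9,123.3],[276.3,128.3],[312.1,135],[313.3,158.8]])
W=lambda p:(M@np.array([[np.cos(p[2]),np.sin(p[2]),0],[-np.sin(p[2]),np.cos(p[2]),0],[0,0,1]]))+[p[0],p[1],.015]
for cc,oo in (((0,1),(T,S)),((0,),(T,)),((1,),(S,))):
    f=lambda p:np.concatenate([(proj(cs[i],W(p))-o).ravel() for i,o in zip(cc,oo)])
    r=least_squares(f,[.57,-.16,.2]);print(r.x);print(r.fun.reshape(-1,12))
E
```

```text
blue [0.4522 0.0839] [ 0.1117 -0.2291  0.1702  0.1513] [(533.5, 560.0585022615269), (905.0, 1061.5693138851784)]
blue [0.4517 0.0841] [-0.  0.] [(533.5, 560.0624104836024)]
blue [0.4524 0.0836] [ 0. -0.] [(905.0, 1060.6765388243366)]
red [0.4974 0.2883] [-0.0071 -0.3021  0.2052  0.0086] [(467.0, 558.8373122266494), (1257.0, 1547.428382996004)]
red [0.4968 0.2883] [-0. -0.] [(467.0, 558.9370401527267)]
red [0.4976 0.2883] [0. 0.] [(1257.0, 1547.3387953038327)]
green [0.6016 0.064 ] [ 0.1811 -0.2435  0.2018  0.3133] [(508.5, 548.3187601920217), (674.5, 832.396797815105)]
green [0.6011 0.0643] [-0. -0.] [(508.5, 548.3411954205949)]
green [0.602  0.0633] [-0.  0.] [(674.5, 830.7891859041993)]
[ 0.5693 -0.1426  0.2369]
[[-0.8219 -0.8128  0.0165  0.5221  0.6214  0.5888  0.4771 -1.0632 -0.5189
   0.2497 -0.7847 -0.7879]
 [-0.1099 -0.0522  0.7916 -0.9013  0.4784 -1.2586 -0.1654 -1.041   0.2503
   0.4945  0.0128  0.5753]]
[ 0.5688 -0.1429  0.2384]
[[-0.6707 -0.5477  0.2605  0.7711  0.8177  0.6917  0.5869 -0.9402 -0.3227
   0.477  -0.5993 -0.5727]]
[ 0.5696 -0.1416  0.2355]
[[-0.4272  0.2525  0.5572 -0.5562  0.3879 -1.0259 -0.3119 -0.8378  0.0126
   0.7713 -0.2147  0.8638]]
```

Emit:
servo_tool:
  commands:
    - {"offset": [-0.0232,-0.0221,0.0075]}
    - {"offset": [-0.0232,-0.0221,0.0075]}
    - {"offset": [-0.0232,-0.0221,0.0075]}
    - {"offset": [-0.0232,-0.0221,0.0075]}
    - {"offset": [-0.0232,-0.0221,0.0075]}
    - {"offset": [-0.0232,-0.0221,0.0075]}
    - {"offset": [-0.0232,-0.0221,0.0075]}
    - {"offset": [-0.0232,-0.0221,0.0075]}
    - {"offset": [-0.0232,-0.0221,0.0075]}
    - {"offset": [-0.0232,-0.0221,0.0075]}
    - {"offset": [-0.0232,-0.0221,0.0075]}
    - {"offset": [-0.0232,-0.0221,0.0075]}
    - {"offset": [-0.0232,-0.0221,0.0075]}
    - {"offset": [-0.0232,-0.0221,0.0075]}
    - {"offset": [-0.0232,-0.0221,0.0075]}
    - {"offset": [-0.0232,-0.0221,0.0075]}
    - {"offset": [0,0,0]}
    - {"offset": [0,0,0]}
  squeeze: 25

```text
$.commands[0]: bad value
```

Emit:
servo_tool:
  commands:
    - {"angular": [0,0,0],"offset": [-0.0232,-0.0221,0.0075],"claw": 0}
    - {"angular": [0,0,0],"offset": [-0.0232,-0.0221,0.0075],"claw": 0}
    - {"angular": [0,0,0],"offset": [-0.0232,-0.0221,0.0075],"claw": 0}
    - {"angular": [0,0,0],"offset": [-0.0232,-0.0221,0.0075],"claw": 0}
    - {"angular": [0,0,0],"offset": [-0.0232,-0.0221,0.0075],"claw": 0}
    - {"angular": [0,0,0],"offset": [-0.0232,-0.0221,0.0075],"claw": 0}
    - {"angular": [0,0,0],"offset": [-0.0232,-0.0221,0.0075],"claw": 0}
    - {"angular": [0,0,0],"offset": [-0.0232,-0.0221,0.0075],"claw": 0}
    - {"angular": [0,0,0],"offset": [-0.0232,-0.0221,0.0075],"claw": 0}
    - {"angular": [0,0,0],"offset": [-0.0232,-0.0221,0.0075],"claw": 0}
    - {"angular": [0,0,0],"offset": [-0.0232,-0.0221,0.0075],"claw": 0}
    - {"angular": [0,0,0],"offset": [-0.0232,-0.0221,0.0075],"claw": 0}
    - {"angular": [0,0,0],"offset": [-0.0232,-0.0221,0.0075],"claw": 0}
    - {"angular": [0,0,0],"offset": [-0.0232,-0.0221,0.0075],"claw": 0}
    - {"angular": [0,0,0],"offset": [-0.0232,-0.0221,0.0075],"claw": 0}
    - {"angular": [0,0,0],"offset": [-0.0232,-0.0221,0.0075],"claw": 0}
    - {"angular": [0,0,0],"offset": [0,0,0],"claw": 0}
    - {"angular": [0,0,0],"offset": [0,0,0],"claw": 0}
    - {"angular": [0,0,0],"offset": [0,0,0],"claw": 0}
  squeeze: 25

```text
clock: 1.88
ee_pos: [0.4519, 0.0845, 0.1027]
eef_rot: [[-0.901, 0.433, -0.0], [0.433, 0.901, 0.0], [0.0, 0.0, -1.0]]
force: [-0.4, -0.3, 0.9]
finger_gap: 1.0
```

Emit:
servo_tool:
  commands:
    - {"angular": [0,0,0],"offset": [0,0,0.025],"claw": 0}
    - {"angular": [0,0,0],"offset": [0,0,0.025],"claw": 0}
    - {"angular": [0,0,0],"offset": [0,0,0.025],"claw": 0}
    - {"angular": [0,0,0],"offset": [0,0,0.015],"claw": 0}
    - {"angular": [0,0,0],"offset": [0,0,0.008],"claw": 0}
    - {"angular": [0,0,0],"offset": [0,0,0],"claw": 0}
    - {"angular": [0,0,0],"offset": [0,0,0],"claw": 0.3}
    - {"angular": [0,0,0],"offset": [0,0,0],"claw": 1}
    - {"angular": [0,0,0],"offset": [0,0,0],"claw": 1}
    - {"angular": [0,0,0],"offset": [0,0,0],"claw": 1}
    - {"angular": [0,0,0],"offset": [0,0,0],"claw": 1}
    - {"angular": [0,0,0],"offset": [0,0,0],"claw": 1}
  squeeze: 25

```text
clock: 2.88
ee_pos: [0.4523, 0.0844, 0.0051]
eef_rot: [[-0.902, 0.432, 0.001], [0.432, 0.902, 0.0], [-0.001, 0.001, -1.0]]
force: [-0.5, 0.2, 0.1]
finger_gap: 0.582
```

Emit:
servo_tool:
  commands:
    - {"angular": [0,0,0],"offset": [0,0,0],"claw": 1}
    - {"angular": [0,0,0],"offset": [0,0,0],"claw": 1}
    - {"angular": [0,0,0],"offset": [0,0,0],"claw": 1}
    - {"angular": [0,0,0],"offset": [0,0,-0.01],"claw": 1}
    - {"angular": [0,0,0],"offset": [0,0,-0.025],"claw": 1}
    - {"angular": [0,0,0],"offset": [0,0,-0.025],"claw": 1}
    - {"angular": [0,0,0],"offset": [0,0,-0.025],"claw": 1}
    - {"angular": [0,0,0],"offset": [0,0,-0.015],"claw": 1}
    - {"angular": [0,0,0],"offset": [0,0,0],"claw": 1}
  squeeze: 25

```text
clock: 3.63
ee_pos: [0.4538, 0.0846, 0.1078]
eef_rot: [[-0.902, 0.432, 0.005], [0.432, 0.902, 0.001], [-0.005, 0.003, -1.0]]
force: [0.3, 0.1, -0.5]
finger_gap: 0.55
```

Emit:
servo_tool:
  commands:
    - {"angular": [0,0,0],"offset": [-0.0204,-0.0154,0],"claw": 1}
    - {"angular": [0,0,0],"offset": [-0.0204,-0.0154,0],"claw": 1}
    - {"angular": [0,0,0],"offset": [-0.0204,-0.0154,0],"claw": 1}
    - {"angular": [0,0,0],"offset": [-0.0204,-0.0154,0],"claw": 1}
    - {"angular": [0,0,0],"offset": [-0.0204,-0.0154,0],"claw": 1}
    - {"angular": [0,0,0],"offset": [-0.0204,-0.0154,0],"claw": 1}
    - {"angular": [0,0,0],"offset": [-0.0204,-0.0154,0],"claw": 1}
    - {"angular": [0,0,0],"offset": [-0.0204,-0.0154,0],"claw": 1}
    - {"angular": [0,0,0],"offset": [-0.0204,-0.0154,0],"claw": 1}
    - {"angular": [0,0,0],"offset": [-0.0204,-0.0154,0],"claw": 1}
    - {"angular": [0,0,0],"offset": [0,0,0],"claw": 1}
    - {"angular": [0,0,0],"offset": [0,0,0],"claw": 1}
    - {"angular": [0,0,0],"offset": [0,0,0],"claw": 1}
  squeeze: 25

```text
clock: 4.72
ee_pos: [0.5682, -0.1421, 0.1036]
eef_rot: [[-0.902, 0.432, -0.002], [0.432, 0.902, 0.001], [0.002, -0.0, -1.0]]
force: [1.1, 0.5, -0.8]
finger_gap: 0.546
```

Run:
```python
from h import *
c=cams.capture("side");s=robot.read_state();print(s["ee_pos"],s["finger_gap"])
a=cv2.resize(c["image"][50:200,220:420],None,fx=4,fy=4,interpolation=cv2.INTER_CUBIC)[:,:,::-1]
cv2.imwrite("pics/c.png",np.clip(a*1.6,0,255).astype(np.uint8))
h=hullpts(s["ee_pos"][0],s["ee_pos"][1],s["ee_pos"][2]-.005,.026)
p=proj(c,h);print("pred ring hull u,v range",p.min(0),p.max(0))
m=mask(c,"blue");k,l,st,ce=cv2.connectedComponentsWithStats(m);print([ (st[i],ce[i]) for i in range(1,k) if st[i,4]>100 and abs(ce[i][0]-310)<60])
```

```text
[ 0.56818027 -0.14178863  0.1038122 ] 0.5470510578366405
pred ring hull u,v range [297.42327498  98.40128406] [326.18450065 125.23137664]
[(array([309,  99,  17,  27, 405], dtype=int32), array([316.85679012, 111.7308642 ]))]
```

View pics/c.png

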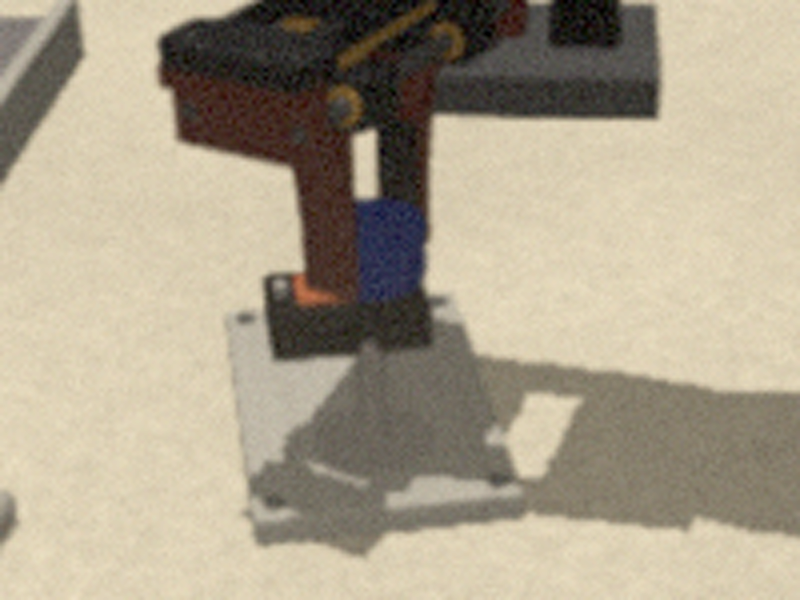

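Side picture: the blue ring's right edge is at u≈326 (predicted 326.2) and v runs 99–126 (predicted 98–125), so it is level and above the post. Lowering it now.

Emit:
servo_tool:
  commands:
    - {"angular": [0,0,0],"offset": [-0.0013,0,0.01],"claw": 1}
    - {"angular": [0,0,0],"offset": [0,0,0.012],"claw": 1}
    - {"angular": [0,0,0],"offset": [0,0,0.012],"claw": 1}
    - {"angular": [0,0,0],"offset": [0,0,0.012],"claw": 1}
    - {"angular": [0,0,0],"offset": [0,0,0.012],"claw": 1}
    - {"angular": [0,0,0],"offset": [0,0,0.012],"claw": 1}
    - {"angular": [0,0,0],"offset": [0,0,0.007],"claw": 1}
    - {"angular": [0,0,0],"offset": [0,0,0],"claw": 1}
    - {"angular": [0,0,0],"offset": [0,0,0],"claw": 1}
  squeeze: 25

```text
clock: 5.52
ee_pos: [0.5703, -0.1431, 0.027]
eef_rot: [[-0.902, 0.432, -0.001], [0.432, 0.902, 0.0], [0.001, -0.0, -1.0]]
force: [0.4, -0.3, -1.1]
finger_gap: 0.551
```

No contact force so far. I'll take the last millimetres slowly, then open partway.

Emit:
servo_tool:
  commands:
    - {"angular": [0,0,0],"offset": [0,0,0.003],"claw": 1}
    - {"angular": [0,0,0],"offset": [0,0,0.002],"claw": 1}
    - {"angular": [0,0,0],"offset": [0,0,0.001],"claw": 1}
    - {"angular": [0,0,0],"offset": [0,0,0.0005],"claw": 1}
    - {"angular": [0,0,0],"offset": [0,0,0],"claw": 1}
    - {"angular": [0,0,0],"offset": [0,0,0],"claw": 1}
  squeeze: 25

```text
clock: 6.02
ee_pos: [0.5707, -0.1433, 0.0214]
eef_rot: [[-0.902, 0.432, 0.0], [0.432, 0.902, -0.0], [-0.0, 0.0, -1.0]]
force: [-0.1, 0.2, -0.5]
finger_gap: 0.546
```

Emit:
servo_tool:
  commands:
    - {"angular": [0,0,0],"offset": [0,0,0.001],"claw": 1}
    - {"angular": [0,0,0],"offset": [0,0,0.0005],"claw": 1}
    - {"angular": [0,0,0],"offset": [0,0,0],"claw": 1}
    - {"angular": [0,0,0],"offset": [0,0,0],"claw": 1}
  squeeze: 25

```text
clock: 6.35
ee_pos: [0.5708, -0.1433, 0.0201]
eef_rot: [[-0.902, 0.432, 0.0], [0.432, 0.902, -0.0], [-0.0, 0.0, -1.0]]
force: [-1.1, 0.6, 5.2]
finger_gap: 0.546
```

Emit:
servo_tool:
  commands:
    - {"angular": [0,0,0],"offset": [0,0,0],"claw": 0.3}
    - {"angular": [0,0,0],"offset": [0,0,0],"claw": 0.3}
    - {"angular": [0,0,0],"offset": [0,0,0],"claw": 0.3}
    - {"angular": [0,0,0],"offset": [0,0,0],"claw": 0.3}
    - {"angular": [0,0,0],"offset": [0,0,-0.005],"claw": 0.3}
    - {"angular": [0,0,0],"offset": [0,0,-0.015],"claw": 0.3}
    - {"angular": [0,0,0],"offset": [0,0,-0.025],"claw": 0.3}
    - {"angular": [0,0,0],"offset": [0,0,-0.025],"claw": 0.2}
    - {"angular": [0,0,0],"offset": [0,0,-0.025],"claw": 0}
    - {"angular": [0,0,0],"offset": [0,0,0],"claw": 0}
  squeeze: 25

```text
clock: 7.18
ee_pos: [0.5735, -0.144, 0.1196]
eef_rot: [[-0.902, 0.432, 0.007], [0.432, 0.902, -0.002], [-0.008, 0.001, -1.0]]
force: [1.4, 0.4, -0.0]
finger_gap: 0.885
```

Emit:
servo_tool:
  commands:
    - {"angular": [0,0,0],"offset": [0.01685,0.02384,0],"claw": 0}
    - {"angular": [0,0,0],"offset": [0.01685,0.02384,0],"claw": 0}
    - {"angular": [0,0,0],"offset": [0.01685,0.02384,0],"claw": 0}
    - {"angular": [0,0,0],"offset": [0.01685,0.02384,0],"claw": 0}
    - {"angular": [0,0,0],"offset": [0.01685,0.02384,0],"claw": 0}
    - {"angular": [0,0,0],"offset": [0.01685,0.02384,0],"claw": 0}
    - {"angular": [0,0,0],"offset": [0.01685,0.02384,0],"claw": 0}
    - {"angular": [0,0,0],"offset": [0.01685,0.02384,0],"claw": 0}
    - {"angular": [0,0,0],"offset": [0.01685,0.02384,0],"claw": 0}
    - {"angular": [0,0,0],"offset": [0.01685,0.02384,0],"claw": 0}
    - {"angular": [0,0,0],"offset": [0.01685,0.02384,0],"claw": 0}
    - {"angular": [0,0,0],"offset": [0.01685,0.02384,0],"claw": 0}
    - {"angular": [0,0,0],"offset": [0.01685,0.02384,0],"claw": 0}
    - {"angular": [0,0,0],"offset": [0.01685,0.02384,0],"claw": 0}
    - {"angular": [0,0,0],"offset": [0.01685,0.02384,0],"claw": 0}
    - {"angular": [0,0,0],"offset": [0,0,0],"claw": 0}
    - {"angular": [0,0,0],"offset": [0,0,0],"claw": 0}
    - {"angular": [0,0,0],"offset": [0,0,0],"claw": 0}
  squeeze: 25

```text
clock: 8.68
ee_pos: [0.4968, 0.2879, 0.1143]
eef_rot: [[-0.902, 0.432, -0.001], [0.432, 0.902, -0.001], [0.0, -0.001, -1.0]]
force: [0.6, -0.2, -0.1]
finger_gap: 0.999
```

Run:
```python
from h import *
np.set_printoptions(precision=4,suppress=True)
cs=[cams.capture("top")]
print(ring(cs,"blue",[(408,228)],.015,.026))
c=cs[0];a=c["image"][175:275,360:490];b=cams.capture("side")["image"][105:195,250:380]
a=np.vstack([cv2.resize(x,(650,r),interpolation=cv2.INTER_CUBIC) for x,r in((a,500),)])[:,:,::-1]
b=cv2.resize(b,(650,450),interpolation=cv2.INTER_CUBIC)[:,:,::-1]
o=cv2.resize(np.vstack([a,b]),None,fx=.62,fy=.62)
cv2.imwrite("pics/d.png",np.clip(o*1.6,0,255).astype(np.uint8))
print(robot.read_state()["ee_pos"])
```

```text
(array([ 0.57  , -0.1441]), array([ 0., -0.]), [(582.5, 612.2394616052043)])
[0.4971 0.2873 0.1144]
```

View pics/d.png

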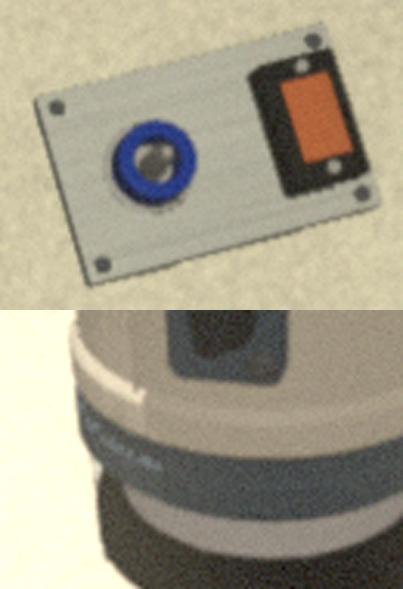

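The blue ring is flat on the plate around the post, fitted at (0.570,−0.144). In the side view the arm hides it. Now I'll pick up red.

Emit:
servo_tool:
  commands:
    - {"angular": [0,0,0],"offset": [0,0.0007,0.02],"claw": 0}
    - {"angular": [0,0,0],"offset": [0,0,0.025],"claw": 0}
    - {"angular": [0,0,0],"offset": [0,0,0.025],"claw": 0}
    - {"angular": [0,0,0],"offset": [0,0,0.02],"claw": 0}
    - {"angular": [0,0,0],"offset": [0,0,0.014],"claw": 0}
    - {"angular": [0,0,0],"offset": [0,0,0.007],"claw": 0}
    - {"angular": [0,0,0],"offset": [0,0,0],"claw": 0}
    - {"angular": [0,0,0],"offset": [0,0,0],"claw": 0.3}
    - {"angular": [0,0,0],"offset": [0,0,0],"claw": 1}
    - {"angular": [0,0,0],"offset": [0,0,0],"claw": 1}
    - {"angular": [0,0,0],"offset": [0,0,0],"claw": 1}
    - {"angular": [0,0,0],"offset": [0,0,0],"claw": 1}
    - {"angular": [0,0,0],"offset": [0,0,0],"claw": 1}
    - {"angular": [0,0,0],"offset": [0,0,0],"claw": 1}
    - {"angular": [0,0,0],"offset": [0,0,0],"claw": 1}
  squeeze: 25

```text
clock: 10.03
ee_pos: [0.4976, 0.2893, 0.0041]
eef_rot: [[-0.902, 0.432, 0.0], [0.432, 0.902, 0.0], [-0.0, 0.0, -1.0]]
force: [-0.5, -0.0, 3.3]
finger_gap: 0.532
```

Emit:
servo_tool:
  commands:
    - {"angular": [0,0,0],"offset": [0,0,-0.005],"claw": 1}
    - {"angular": [0,0,0],"offset": [0,0,-0.015],"claw": 1}
    - {"angular": [0,0,0],"offset": [0,0,-0.025],"claw": 1}
    - {"angular": [0,0,0],"offset": [0,0,-0.025],"claw": 1}
    - {"angular": [0,0,0],"offset": [0,0,-0.025],"claw": 1}
    - {"angular": [0,0,0],"offset": [0,0,-0.02],"claw": 1}
    - {"angular": [0,0,0],"offset": [0,0,-0.01],"claw": 1}
    - {"angular": [0,0,0],"offset": [0,0,0],"claw": 1}
    - {"angular": [0,0,0],"offset": [0,0,0],"claw": 1}
  squeeze: 25

```text
clock: 10.78
ee_pos: [0.4974, 0.2891, 0.1286]
eef_rot: [[-0.902, 0.432, 0.0], [0.432, 0.902, 0.0], [-0.0, 0.0, -1.0]]
force: [0.8, -0.3, -0.9]
finger_gap: 0.533
```

Run:
```python
from h import *
np.set_printoptions(precision=4,suppress=True)
c=cams.capture("side");s=robot.read_state();e=s["ee_pos"];print(e,s["finger_gap"],s["force"])
p=proj(c,hullpts(e[0],e[1],e[2]-.004,.011));print(p.min(0),p.max(0))
q=proj(c,e)[0].astype(int);print(q)
x0,y0=max(q[0]-75,0),max(q[1]-75,0)
im=c["image"].copy();
a=cv2.resize(im[y0:y0+120,x0:x0+150],None,fx=5,fy=5,interpolation=cv2.INTER_CUBIC)[:,:,::-1].copy()
a=np.clip(a*1.6,0,255).astype(np.uint8)
for k in np.split(p,2): cv2.polylines(a,[((k-[x0,y0]+.5)*5).astype(int).reshape(-1,1,2)],True,(255,255,0),1)
cv2.imwrite("pics/e.png",a);print(x0,y0)
```

```text
[0.4969 0.2888 0.1278] 0.5283675062223577 [ 0.3885  0.4344 -0.2477]
[310.9415 290.5742] [364.2409 340.6852]
[337 315]
262 240
```

View pics/e.png

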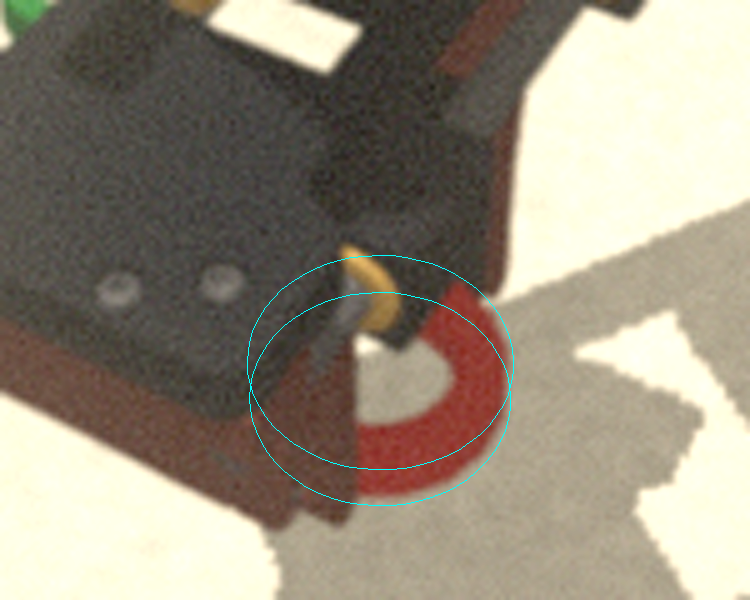

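The side crop shows the red ring held. The bore edge (right u≈455, bottom v≈425 in the crop) fits the flat-ring prediction. The outer lower edge sits 10 crop px (2 image px) high, so any tilt is small. Carrying it to the post.

Emit:
servo_tool:
  commands:
    - {"angular": [0,0,0],"offset": [-0.01575,-0.02242,0],"claw": 1}
    - {"angular": [0,0,0],"offset": [-0.01575,-0.02242,0],"claw": 1}
    - {"angular": [0,0,0],"offset": [-0.01575,-0.02242,0],"claw": 1}
    - {"angular": [0,0,0],"offset": [-0.01575,-0.02242,0],"claw": 1}
    - {"angular": [0,0,0],"offset": [-0.01575,-0.02242,0],"claw": 1}
    - {"angular": [0,0,0],"offset": [-0.01575,-0.02242,0],"claw": 1}
    - {"angular": [0,0,0],"offset": [-0.01575,-0.02242,0],"claw": 1}
    - {"angular": [0,0,0],"offset": [-0.01575,-0.02242,0],"claw": 1}
    - {"angular": [0,0,0],"offset": [-0.01575,-0.02242,0],"claw": 1}
    - {"angular": [0,0,0],"offset": [-0.01575,-0.02242,0],"claw": 1}
    - {"angular": [0,0,0],"offset": [-0.01575,-0.02242,0],"claw": 1}
    - {"angular": [0,0,0],"offset": [-0.01575,-0.02242,0],"claw": 1}
    - {"angular": [0,0,0],"offset": [-0.01575,-0.02242,0],"claw": 1}
    - {"angular": [0,0,0],"offset": [-0.01575,-0.02242,0],"claw": 1}
    - {"angular": [0,0,0],"offset": [-0.01575,-0.02242,0],"claw": 1}
    - {"angular": [0,0,0],"offset": [-0.01575,-0.02242,0],"claw": 1}
    - {"angular": [0,0,0],"offset": [0,0,0],"claw": 1}
    - {"angular": [0,0,0],"offset": [0,0,0],"claw": 1}
    - {"angular": [0,0,0],"offset": [0,0,0],"claw": 1}
  squeeze: 25

```text
clock: 12.42
ee_pos: [0.5686, -0.1427, 0.1272]
eef_rot: [[-0.902, 0.433, -0.003], [0.433, 0.902, 0.001], [0.003, -0.0, -1.0]]
force: [0.4, 0.5, -0.7]
finger_gap: 0.534
```

Run:
```python
from h import *
c=cams.capture("side");s=robot.read_state();e=s["ee_pos"];print(e,s["finger_gap"])
p=proj(c,hullpts(e[0],e[1],e[2]-.004,.011));print(p.min(0),p.max(0))
x0,y0=250,60
a=cv2.resize(c["image"][y0:y0+125,x0:x0+125],None,fx=5,fy=5,interpolation=cv2.INTER_CUBIC)[:,:,::-1].copy()
a=np.clip(a*1.6,0,255).astype(np.uint8)[:600]
for k in np.split(p,2): cv2.polylines(a,[((k-[x0,y0]+.5)*5).astype(int).reshape(-1,1,2)],True,(255,255,0),1)
cv2.imwrite("pics/f.png",a)
```

```text
[ 0.56878035 -0.14227991  0.12752158] 0.5379790468375488
[296.78285044  93.02201243] [325.62487275 111.66496162]
```

View pics/f.png

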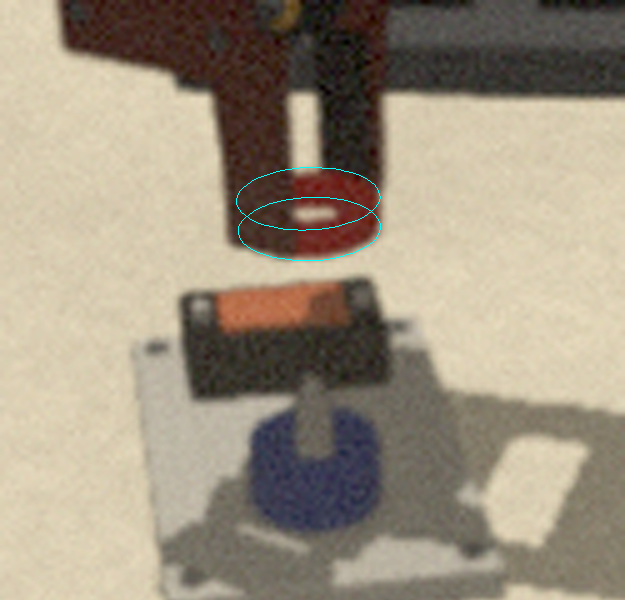

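The side picture shows red level at crop v 170–258, centred over the post (u≈310 against the tip at u≈315), and blue seated on the plate. Lowering in stages.

Emit:
servo_tool:
  commands:
    - {"angular": [0,0,0],"offset": [-0.001,-0.0006,0.012],"claw": 1}
    - {"angular": [0,0,0],"offset": [0,0,0.013],"claw": 1}
    - {"angular": [0,0,0],"offset": [0,0,0.013],"claw": 1}
    - {"angular": [0,0,0],"offset": [0,0,0.012],"claw": 1}
    - {"angular": [0,0,0],"offset": [0,0,0.01],"claw": 1}
    - {"angular": [0,0,0],"offset": [0,0,0.009],"claw": 1}
    - {"angular": [0,0,0],"offset": [0,0,0.006],"claw": 1}
    - {"angular": [0,0,0],"offset": [0,0,0],"claw": 1}
    - {"angular": [0,0,0],"offset": [0,0,0],"claw": 1}
  squeeze: 25

```text
clock: 13.22
ee_pos: [0.5703, -0.1442, 0.0533]
eef_rot: [[-0.902, 0.432, -0.001], [0.432, 0.902, 0.0], [0.001, -0.0, -1.0]]
force: [1.2, -0.8, -0.2]
finger_gap: 0.536
```

Emit:
servo_tool:
  commands:
    - {"angular": [0,0,0],"offset": [0,0,0.003],"claw": 1}
    - {"angular": [0,0,0],"offset": [0,0,0.001],"claw": 1}
    - {"angular": [0,0,0],"offset": [0,0,0.001],"claw": 1}
    - {"angular": [0,0,0],"offset": [0,0,0],"claw": 1}
    - {"angular": [0,0,0],"offset": [0,0,0],"claw": 1}
  squeeze: 25

```text
clock: 13.63
ee_pos: [0.5705, -0.1443, 0.0489]
eef_rot: [[-0.902, 0.432, 0.0], [0.432, 0.902, -0.0], [-0.0, 0.0, -1.0]]
force: [-0.1, 0.3, -0.4]
finger_gap: 0.537
```

Emit:
servo_tool:
  commands:
    - {"angular": [0,0,0],"offset": [0,0,0.001],"claw": 1}
    - {"angular": [0,0,0],"offset": [0,0,0.001],"claw": 1}
    - {"angular": [0,0,0],"offset": [0,0,0.001],"claw": 1}
    - {"angular": [0,0,0],"offset": [0,0,0],"claw": 1}
    - {"angular": [0,0,0],"offset": [0,0,0],"claw": 1}
  squeeze: 25

```text
clock: 14.05
ee_pos: [0.5703, -0.1442, 0.0456]
eef_rot: [[-0.902, 0.432, -0.0], [0.432, 0.902, 0.0], [0.0, -0.0, -1.0]]
force: [0.1, -0.4, 0.1]
finger_gap: 0.537
```

Emit:
servo_tool:
  commands:
    - {"angular": [0,0,0],"offset": [0,0,0.0007],"claw": 1}
    - {"angular": [0,0,0],"offset": [0,0,0],"claw": 1}
    - {"angular": [0,0,0],"offset": [0,0,0],"claw": 1}
  squeeze: 25

```text
clock: 14.3
ee_pos: [0.5705, -0.1443, 0.0451]
eef_rot: [[-0.902, 0.432, 0.0], [0.432, 0.902, -0.0], [-0.0, 0.0, -1.0]]
force: [-0.4, -0.3, 2.0]
finger_gap: 0.534
```

Emit:
servo_tool:
  commands:
    - {"angular": [0,0,0],"offset": [0,0,0],"claw": 0.3}
    - {"angular": [0,0,0],"offset": [0,0,0],"claw": 0.3}
    - {"angular": [0,0,0],"offset": [0,0,0],"claw": 0.3}
    - {"angular": [0,0,0],"offset": [0,0,0],"claw": 0.3}
    - {"angular": [0,0,0],"offset": [0,0,0],"claw": 0.3}
    - {"angular": [0,0,0],"offset": [0,0,-0.005],"claw": 0.3}
    - {"angular": [0,0,0],"offset": [0,0,-0.015],"claw": 0.3}
    - {"angular": [0,0,0],"offset": [0,0,-0.025],"claw": 0.3}
    - {"angular": [0,0,0],"offset": [0,0,-0.025],"claw": 0.3}
    - {"angular": [0,0,0],"offset": [0,0,-0.025],"claw": 0.3}
    - {"angular": [0,0,0],"offset": [0,0,-0.025],"claw": 0.3}
    - {"angular": [0,0,0],"offset": [0.025,0,0],"claw": 0.3}
    - {"angular": [0,0,0],"offset": [0.025,0,0],"claw": 0.3}
    - {"angular": [0,0,0],"offset": [0.025,0,0],"claw": 0.3}
    - {"angular": [0,0,0],"offset": [0.025,0,0],"claw": 0.3}
    - {"angular": [0,0,0],"offset": [0.025,0,0],"claw": 0.3}
    - {"angular": [0,0,0],"offset": [0.025,0,0],"claw": 0.3}
    - {"angular": [0,0,0],"offset": [0,0,0],"claw": 0.3}
    - {"angular": [0,0,0],"offset": [0,0,0],"claw": 0.3}
  squeeze: 25

```text
clock: 15.88
ee_pos: [0.4346, -0.0791, 0.1655]
eef_rot: [[-0.902, 0.431, 0.001], [0.431, 0.902, -0.0], [-0.001, 0.0, -1.0]]
force: [0.9, -0.1, 0.0]
finger_gap: 0.699
```

Run:
```python
from h import *
np.set_printoptions(precision=4,suppress=True)
s=cams.capture("side");t=cams.capture("top")
try: print(ring([t],"red",[(409,226)],.041,.011)); print(ring([t,s],"green",[(297,215),(278,238)],0,.018)[0])
except Exception as e: print(e)
a=cv2.resize(t["image"][175:275,360:490],(520,400),interpolation=cv2.INTER_CUBIC)[:,:,::-1]
b=cv2.resize(s["image"][105:195,260:360],(445,400),interpolation=cv2.INTER_CUBIC)[:,:,::-1].copy()
o=cv2.resize(np.hstack([a,b]),None,fx=.82,fy=.82)
cv2.imwrite("pics/g.png",np.clip(o*1.6,0,255).astype(np.uint8));print(robot.read_state()["ee_pos"])
```

```text
(array([ 0.5798, -0.147 ]), array([ 0., -0.]), [(228.0, 573.0241243510973)])
[0.6017 0.0639]
[ 0.4364 -0.0798  0.1656]
```

View pics/g.png

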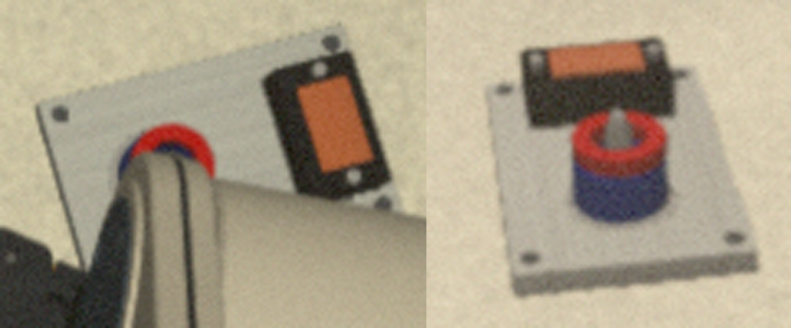

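The side view shows red lying flat on blue, with the post tip above both at crop (617,125). Green fits where it was. Handing in.

```bash
python3 -c "
from bench import workorder;print(workorder.job_done())"
```

```text
the job is handed in; nothing more can be done
None
```

I threaded the blue spacer onto the stop post and down onto the plate, then set the red spacer on top of it. The job was handed in at about 16 s on the robot's clock, with the gripper open and clear.

- **Seating:** I lowered each ring until it touched, at about 5 N for blue and 2 N for red. Both touched at the expected heights. The final side picture shows red flat on blue, with the post tip standing above both.
- **Green:** it was still within 0.2 mm of where it started.
- **Checks that fell short:**
  - In the last top picture the arm partly hid the stack, so the red position fitted from it (about 10 mm off) is not valid. I relied on the side view instead.
  - The gripper read about 1 mm narrower on red than on blue, which I did not explain.
  - The carried red ring's lower edge also sat about 2 pixels higher than predicted. The final side view shows no tilt.

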